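# Clamp a road stud for curing with a ratchet thumbscrew

### The job

Swing the arm of the cure clamp gently home to its stop over the road stud. Only then turn the square ratchet knob clockwise so that the rubber foot comes down and clamps the stud, until the knob slips and clicks once or twice, no more; stop there, let go and leave the clamp shut and tight. Do not press on the stud with the fingers, and leave the small tray, the squeeze bottle and the spare lens where they are.

Things in the scene. Friction and masses are not known exactly. Their poses are not given: they have to be found in the camera images.
- clamp: the cure clamp, fixed to the table, with all its moving parts: a grey steel plate 235 x 150 mm, 12 mm thick, with a round nest for one stud between four low aluminium guides (they stand to 23 mm above the table, 67 mm from the nest's centre). Origin on the table under the nest's centre; z up, x towards the hinge post
- swing_hinge (a point): point on the vertical hinge axis of the swing arm, 115 mm from the nest's centre along the clamp's x, 88 mm above the table; its axes are the clamp's
- swing_arm (a joint): angle of the swing arm about its vertical hinge: 0 = home at its stop, screw over the nest's centre, arm pointing along the clamp's -x; opens counter-clockwise seen from above, up to 1.4. The arm is an aluminium bar 30 mm wide, 80 to 97 mm above the table, the screw 115 mm from the hinge. It stays where it is left; about 1.5 N at the knob moves it
- knob_grip (a point): centre of the square black ratchet knob, on the screw's axis, the highest part of the clamp: 26 x 26 mm, 30 mm high (15 mm above and below this point), x and y normal to its four upright faces. A round collar 30 mm across begins 18 mm below this point. Turning clockwise seen from above sinks knob and screw by 4 mm per rad. It starts 130 to 135 mm above the table
- ratchet_knob (a joint): how far the knob has slipped clockwise on its screw (rad): 0 while both turn together, 0.63 after one click, 1.26 after two. The screw turns against 0.12 N m; once the foot presses, the torque grows until the knob slips: its torque peaks at 0.23 N m at a slip of 0.23 and falls to nothing at 0.46, where it clicks into the next notch; let go before that, it springs back
- screw: the screw with its round rubber foot, 36 mm across, under the arm's end; origin at the centre of the foot's lower face, z up; it rises and sinks but does not turn. At the start the face is 3.5 to 8 mm above the stud's top. Foot and stud give by some 2 to 5 mm before the knob slips, so that height is not exactly known. It can be raised 6 mm before the thread ends and the knob slips back
- stud: the road stud to be clamped, lying loose in the nest: a grey fluted round housing 128 mm across with a clear lens on top, 47 mm high, about 0.85 kg; origin at the centre of its underside, 12 mm above the table
- insert_tray: bystander: small black tray of brass inserts, 62 x 90 x 22 mm, origin under its centre
- silicone_oil: bystander: white squeeze bottle with an orange nozzle, 38 mm across, 105 mm high, origin under its centre
- spare_lens: bystander: loose clear lens, 121 mm across, 14 mm high, lying flat, origin under its centre
- stop_bush (a joint): twist of the arm's stop, which sits in a rubber bush in the hinge post (rad): 0 unloaded, grows clockwise as the arm is pressed on past its home stop; springy, 35 N m per rad, so 20 N at the knob twists it 0.065 rad (the knob yields 7.5 mm). It springs back when let go
Mind the look-alikes: they are no part of the job. Leave any blue or green look-alike of the stud alone.

How it is judged:
On the way, in this order (a step that is already met when the one before it is completed fails the run):
1. the arm is home against its stop (value of joint swing_arm below 0.05 rad), for 0.2 s.
2. the foot presses on the stud (value of joint swing_arm below 0.05 rad and contact force between screw and stud above 8 N), for 0.1 s.
3. the knob has slipped and clicked over with the stud clamped (value of joint ratchet_knob above 0.5 rad and contact force between screw and stud above 15 N), for 0.05 s.
At the end, for the whole second after the job is handed in: the arm is home (within 0.05 rad of its stop), the foot presses on the stud with more than 15 N within 10 mm of the lens's centre, the stud lies level and still in its nest, and the knob has slipped by one or two clicks (0.5 to 1.4 rad) (all of step 3 and value of joint swing_arm below 0.05 rad and value of joint ratchet_knob below 1.4 rad and horizontal distance between screw and stud below 0.01 m and angle between stud's own z axis and vertical below 0.05 rad and linear speed of stud below 0.01 m/s); the robot touches nothing.
It fails at once if the knob is turned on into a third click (slip over 1.65 rad) (value of joint ratchet_knob above 1.65 rad).
It fails at once if the arm is pressed hard against its stop (over about 22 N at the knob) (value of joint stop_bush above 0.072 rad).
It fails at once if a bystander is pushed more than 30 mm (distance of any of insert_tray, silicone_oil, spare_lens from where it was at the start of the episode above 0.03 m).
It fails at once if the foot is dragged over the lens before the arm is home (contact force between screw and stud above 3 N and value of joint swing_arm above 0.08 rad).
It fails at once if the fingers press on the stud (contact force between the fingers and stud above 10 N).
It also fails if it takes over 61 s, if anything falls off the work surface, if the arm or the gripper's body presses on something with over 40 N, if the wrist force passes 120 N, or if a joint passes its speed limit or range.

### The arm

A 6-joint arm with a two-finger parallel gripper is mounted at the origin on a cart in front of the work surface, level with it; the furniture and walls round the work are solid. World frame = base frame: x ahead of the robot, y to its left, z up, the work surface at z = 0. Lengths are in m, angles in rad, forces in N, time in s.
With the tool pointing down it reaches from about 0.3 to 0.775 m from the base axis. Payload 14.6 kg.
Tool frame: the origin (TCP) lies on the centre line of the jaws, within the pads' length; the fingertips stand 19 mm ahead of it and the grasp point (between the pads) is the TCP (ctrl.tip_reach is the distance from the TCP to the fingertips, in m); x points along the fingers, y is the direction in which the jaws open and shut, and the axes are right-handed (so a half turn about x gives the same grasp; the last joint's range is limited). The gripper opens to 94 mm and grips with 3 to 60 N. Pads are 16 mm wide; open, the fingers measure 119 mm over their backs; the gripper's body (75 mm by 177 mm) begins 78 mm behind the grasp point.
Start: joints at [1.213, 0.3, 1.521, -0, 1.321, -0.067], TCP at [0.158, 0.527, 0.224] pointing down, gripper open.
Joint ranges: [-3.03, 3.03], [-0.79, 2.21], [0.23, 2.52], [-1.04, 4.18], [0, 3.07], [-2.55, 2.55]. Speed limits (rad/s): [2.22, 2.22, 2.57, 3.14, 3.14, 3.14].

### API

Orientations are given as [roll, pitch, yaw] about the fixed x, y, z axes, in that order (R = Rz(yaw) Ry(pitch) Rx(roll)).
In Python, from station import ctrl, optics, models gives the robot as it stands. The module is installed in compiled form; this text tells all that it offers.
- The arm moves only by the tool arm_command, never from a script. Its argument "deltas" is a list of rows, each an object with "translation": the shift along the tool's x, y, z in units of 25 mm (1.0 is 25 mm), a list of three; "turn": the turn, a rotation vector about the tool's x, y, z in units of 5 degrees (1.0 is 5 degrees), a list of three. In form: [{"translation": [x, y, z], "turn": [rx, ry, rz]}, ...]. A call has 1 to 12 rows; each row is the pose to reach, as a shift and turn from the pose commanded when the call began, along the tool's axes at that moment; what a row does not reach only later rows make up. A row lasts 1/12 s, in which the tool goes at most 41.7 mm and 7.16 degrees, less where a joint would pass 70% of its speed; a pose out of reach is approached as far as the arm can. A call with a gripper value outside its range is refused whole. "gripper" is the finger opening in mm, from 0 to 94, set as the call begins (left out, the last holds). The fingers move at their own pace and stop on an object; "force" is the grip in N (left out, the last holds). Time passes only in rows, so rows that repeat a pose let the fingers close. It gives the time, the measured TCP pose, the force and the opening at its end, in the units of the state.
- ctrl.get_obs(): the state, without advancing time (a new reading comes with each control period).
- optics.camera(name): name is "side" or "top" or "wrist"; returns the picture (480x640x3 uint8, red, green, blue); there is no depth.
- optics.get_calibration(name): a dict with "K" (3x3 intrinsics, pixels), "origin" and "orientation" of the camera in the world. Camera axes: x right, y down, z forward; pixel columns grow to the right and rows downward; lengths in m; the calibration is good to about 2 mm. A picture is of the moment at which its call begins: read the wrist's pose just before it. get_calibration takes no time and is no camera call; for the wrist camera it gives the pose at the moment of the call.
- ctrl.hand_in(): hands the job in, once; it reports no verdict.
Trained networks look in the newest picture that a camera, given by its name, has taken for a name from the list of things; names that differ only in an ending like _2 or _b are one class to them, and where a whole thing is asked for, a point or a joint stands for the part that bears it (a point fixed in the world has none). Each returns a list of dicts, best first, with "score" (0 to 1); they miss things now and then, are a little off and sometimes report something else, mostly with a low value. They report only what shows in the picture. A call takes as long as a camera call. They do not tell look-alikes from the thing itself.
- models.look_for(target, camera): "box" ([left, top, right, bottom] in pixels, round what is visible of it).
- models.cut_out(target, camera): "pixels" (480x640 bool, what is visible of it) and "box" ([left, top, right, bottom] in pixels, round what is visible of it).
- models.mark_of(target, camera): "at" ([column, row] in pixels: a listed point, or the origin of a listed thing).
The state is a dict: "time_s": time; "qpos": joint angles; "joint_vel": joint speeds; "tau": joint torques, N m; "ee_pos": TCP position; "eef_rot": TCP orientation; "force": force on the tool from outside, world axes, zero at the start; "moment": the same for the moment, N m; "grip_width": finger opening in m.
Only numpy, scipy, OpenCV 4.12 (cv2) and the standard library are available. Lean on these libraries where they do the work, as an engineer would, in place of code of your own. Each camera call takes 0.05 s, during which the arm holds its last target.

## Working session

There is one attempt and no reset: what is moved stays moved. The work goes in short steps, Python scripts to look and compute and a tool call to move; the robot and the scene stay as the last step left them, time stands still between calls to the robot, and variables do not carry over. Pictures are saved under pics/ and viewed, and the job is handed in when it is done.

Besides the shell and the picture viewer there is one more tool, called after "Emit:" by a JSON object that holds its "fn" and its "kwargs". arm_command: Moves the arm, as the interface text tells. Its arguments: {"type":"object","properties":{"deltas":{"type":"array"},"gripper":{"type":"number"},"force":{"type":"number"}},"required":["deltas"]}

```bash
mkdir -p pics
python3 - <<'E'
from station import ctrl, optics, models
import cv2
o=ctrl.get_obs(); print({k:(v if not hasattr(v,'round') else v) for k,v in o.items()})
for c in ['top','side','wrist']:
    im=optics.camera(c); cv2.imwrite(f'pics/{c}0.png',im[:,:,::-1])
    k=optics.get_calibration(c); print(c,k)
    for t in ['knob_grip','swing_hinge','stud','clamp','screw']:
        print(t,[(round(r['score'],2),[round(float(x)) for x in r['at']]) for r in models.mark_of(t,c)[:3]])
print(ctrl.get_obs()['time_s'])
E
```

```text
{'time_s': 0.0, 'qpos': array([ 1.21341348e+00,  3.00483525e-01,  1.52158429e+00, -1.44471588e-05,
        1.32071596e+00, -6.66095252e-02]), 'joint_vel': array([ 1.07189346e-03, -3.73505983e-05,  9.45865418e-04, -6.16022352e-04,
        2.75158586e-03,  8.32744231e-04]), 'tau': array([-2.60653462e-03, -5.31811845e+01, -3.52734232e+01,  7.07268412e-02,
        2.45956139e-02, -6.98051076e-05]), 'ee_pos': array([0.15760597, 0.52667738, 0.22387815]), 'eef_rot': array([-1.62565824,  1.56960512, -1.91642798]), 'force': array([-0.71423415, -0.69889764,  0.5152071 ]), 'moment': array([ 0.00418686,  0.07597106, -0.04301214]), 'grip_width': 0.09381155269759588}
top {'K': array([[547.98130743,   0.        , 317.79847045],
       [  0.        , 547.98130743, 236.93871252],
       [  0.        ,   0.        ,   1.        ]]), 'origin': array([0.39118633, 0.0069042 , 1.12907457]), 'orientation': array([-3.00402706e+00, -2.93830794e-04, -1.55920931e+00])}
knob_grip [(0.47, [384, 238])]
swing_hinge [(0.63, [331, 206])]
stud [(0.85, [241, 337]), (0.71, [379, 243]), (0.69, [275, 142])]
clamp []
scre
[... 186 characters left out ...]
    ,   1.        ]]), 'origin': array([ 0.34045042, -0.72169397,  0.4497196 ]), 'orientation': array([-1.99317698,  0.01684952, -0.25877852])}
knob_grip [(0.9, [345, 262])]
swing_hinge [(0.68, [360, 254]), (0.33, [344, 261])]
stud [(0.73, [211, 273]), (0.65, [292, 303]), (0.57, [412, 258])]
clamp [(0.73, [293, 310])]
screw [(0.9, [339, 303])]
wrist {'K': array([[409.29703811,   0.        , 320.62973651],
       [  0.        , 409.29703811, 245.0610268 ],
       [  0.        ,   0.        ,   1.        ]]), 'origin': array([0.09064308, 0.54716754, 0.38418304]), 'orientation': array([ 2.89608552e+00, -3.60988095e-04,  1.28059717e+00])}
knob_grip []
swing_hinge []
stud []
clamp []
screw []
0.9
```

View pics/top0.png

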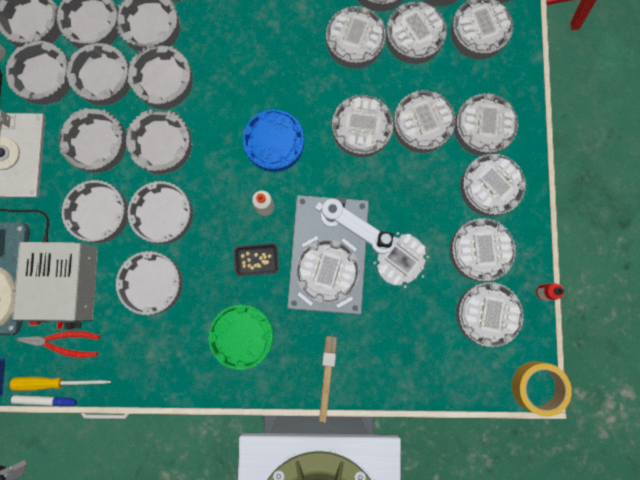

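View pics/side0.png

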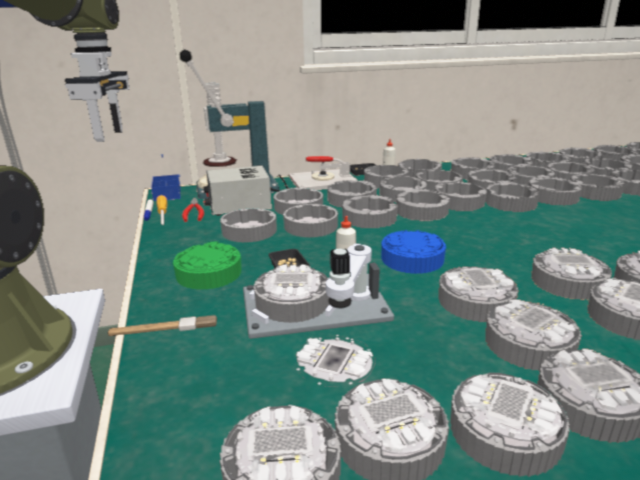

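The top view shows the hinge post at about (331,207), the knob at (384,238), the stud in the nest at (327,271), and the spare lens under the knob. I'll fit the clamp pose next.

```bash
cat > h.py <<'E'
import numpy as np, cv2
from scipy.spatial.transform import Rotation as R
from station import ctrl, optics, models
def cal(n):
    k=optics.get_calibration(n); return k['K'],np.array(k['origin']),R.from_euler('xyz',k['orientation']).as_matrix()
def ray(n,p,c=None):
    K,o,M=c or cal(n); d=M@np.linalg.solve(K,[p[0],p[1],1]); return o,d/np.linalg.norm(d)
def atz(n,p,z,c=None):
    o,d=ray(n,p,c); return o+d*(z-o[2])/d[2]
def proj(n,X,c=None):
    K,o,M=c or cal(n); q=K@(M.T@(np.array(X)-o)); return q[:2]/q[2]
def tri(rs):
    A=0;b=0
    for o,d in rs:
        P=np.eye(3)-np.outer(d,d);A=A+P;b=b+P@o
    X=np.linalg.solve(A,b); return X,[np.linalg.norm((np.eye(3)-np.outer(d,d))@(X-o)) for o,d in rs]
E
python3 - <<'E'
from h import *
im=cv2.imread('pics/top0.png')[180:330,270:450]; cv2.imwrite('pics/topz.png',cv2.resize(im,None,fx=4.4,fy=4,interpolation=cv2.INTER_CUBIC) if 0 else cv2.resize(im,(720,600),interpolation=cv2.INTER_CUBIC))
im=cv2.imread('pics/side0.png')[220:350,230:410]; cv2.imwrite('pics/sidez.png',cv2.resize(im,(720,520),interpolation=cv2.INTER_CUBIC))
for n,pt in [('top',(384,238)),('side',(345,262))]: print(n,atz(n,pt,.132))
print(tri([ray('top',(384,238)),ray('side',(345,262))]))
print('hinge',atz('top',(331,206),.088),atz('side',(360,254),.088))
print('stud',atz('top',(327,271),.055))
E
```

```text
top [ 0.52866161 -0.11338097  0.132     ]
side [ 0.5339323  -0.12070983  0.132     ]
(array([ 0.53242652, -0.11460693,  0.12863693]), [np.float64(0.0033576472814424575), np.float64(0.003357647281442372)])
hinge [ 0.59597659 -0.01655001  0.088     ] [ 0.59390551 -0.01627039  0.088     ]
stud [ 0.47262789 -0.0105212   0.055     ]
```

View pics/topz.png

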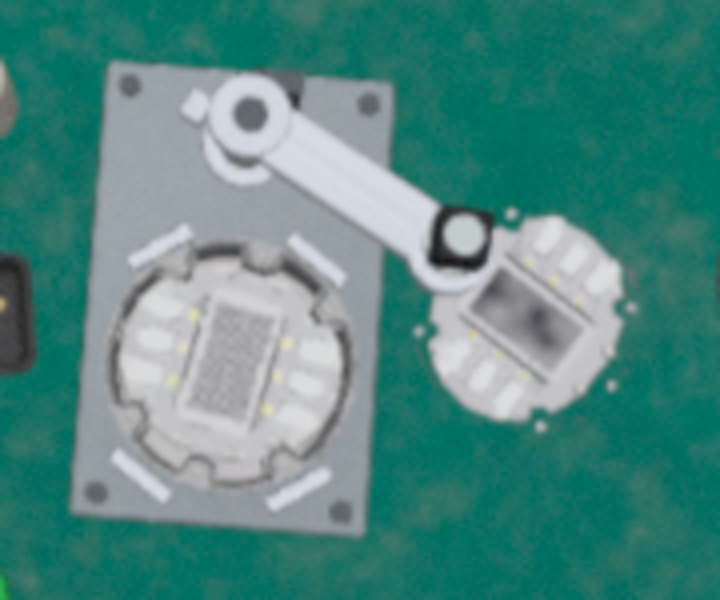

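View pics/sidez.png

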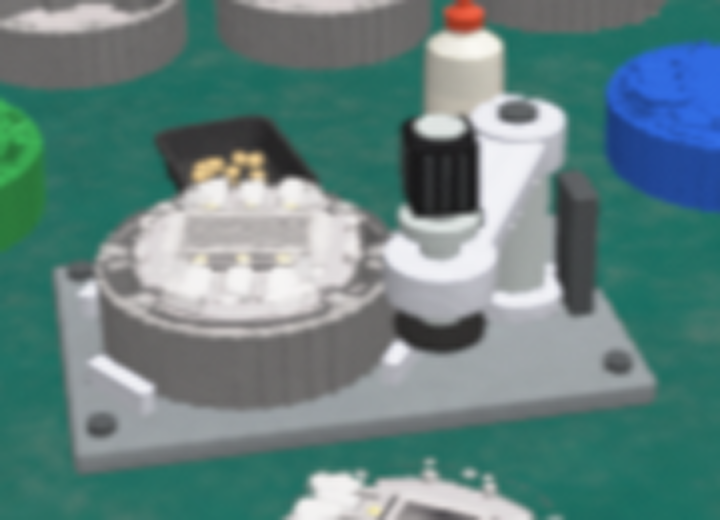

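Run:
```python
from h import *
z2=lambda u,v:(270+u/4,180+v/4)
TL,TR,BL,BR=[atz('top',z2(*p),.012)[:2] for p in [(110,62),(393,84),(72,514),(365,535)]]
print(TL,TR,BL,BR,np.linalg.norm(TL-BL),np.linalg.norm(TL-TR))
ax=(TL+TR-BL-BR); yaw=np.arctan2(ax[1],ax[0]); ay=(TL+BL-TR-BR); print('yaw',yaw,np.arctan2(-ay[0],ay[1]))
print('platecentre',(TL+TR+BL+BR)/4)
for z in (.097,.104): print('hinge',atz('top',z2(250,114),z))
for z in (.145,.15): print('knobtop',atz('top',z2(465,233),z))
ks=lambda u,v:(230+u/4,220+v/4)
print('tri knobtop',tri([ray('top',z2(465,233)),ray('side',ks(443,127))]))
print('tri hingecap',tri([ray('top',z2(250,114)),ray('side',ks(518,111))]))
print('nest',atz('top',z2(231,365),.052))
for a in ['insert_tray','silicone_oil','spare_lens']:
  print(a,[(round(r['score'],2),atz('top',r['at'],0).round(3)) for r in models.mark_of(a,'top')[:2]])
```

```text
[0.63233365 0.05158819] [ 0.62239319 -0.09553388] [0.39910398 0.06690612] [ 0.39030937 -0.0811618 ] 0.23373214811919557 0.14745750615472497
yaw -0.06372007262462845 -0.06338282740614269
platecentre [ 0.51103505 -0.01455034]
hinge [ 0.58936817 -0.01926016  0.097     ]
hinge [ 0.58802401 -0.0190827   0.104     ]
knobtop [ 0.52645924 -0.11588819  0.145     ]
knobtop [ 0.52577193 -0.11526429  0.15      ]
tri knobtop (array([ 0.52758453, -0.11600754,  0.14669317]), [np.float64(0.0013796189733438378), np.float64(0.0013796189733435889)])
tri hingecap (array([ 0.59005184, -0.0195344 ,  0.10126066]), [np.float64(0.0015218144347791404), np.float64(0.0015218144347789316)])
nest [ 0.47238024 -0.01204978  0.052     ]
insert_tray [(0.65, array([ 0.534, -0.124,  0.   ])), (0.63, array([0.496, 0.134, 0.   ]))]
silicone_oil [(0.82, array([0.61 , 0.118, 0.   ]))]
spare_lens [(0.97, array([ 0.507, -0.172,  0.   ]))]
```

Run:
```python
from h import *
o=ctrl.get_obs(); M=R.from_euler('xyz',o['eef_rot']).as_matrix(); print(M.round(3))
print('toolY ang',np.arctan2(M[1,1],M[0,1]),o['qpos'][[0,5]], o['force'],o['moment'],o['time_s'])
im=cv2.imread('pics/top0.png')[220:256,366:402]; cv2.imwrite('pics/kz.png',cv2.resize(im,(576,576),interpolation=cv2.INTER_CUBIC))
```

```text
[[ 0.     0.287  0.958]
 [ 0.     0.958 -0.287]
 [-1.     0.     0.   ]]
toolY ang 1.2800300650989973 [ 1.21342877 -0.06659163] [-0.05408128  0.132885   -0.30356487] [0.04282778 0.04303548 0.00012106] 1.05
```

View pics/kz.png

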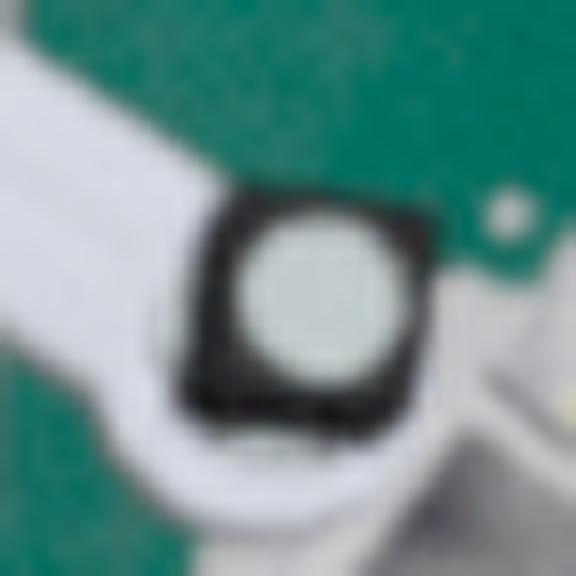

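The knob's edges are turned about 8° clockwise in the picture, so its yaw is about -0.13 rad. I'll hover above it and refine with the wrist camera.

```bash
cat >> h.py <<'E'
def delta(X,phi=None):
    o=ctrl.get_obs(); M=R.from_euler('xyz',o['eef_rot']).as_matrix()
    Mt=M if phi is None else np.array([[0,np.cos(phi),np.sin(phi)],[0,np.sin(phi),-np.cos(phi)],[-1,0,0]])
    return (M.T@(np.array(X)-o['ee_pos'])/.025).round(3),(R.from_matrix(M.T@Mt).as_rotvec()/np.radians(5)).round(3)
E
python3 -c "
from h import *
print(delta([.527,-.116,.215],1.44))"
```

```text
(array([  0.378, -20.402,  21.525]), array([-1.833e+00,  1.000e-03, -1.000e-03]))
```

Emit:
{"fn": "arm_command", "kwargs": {"deltas": [{"translation": [0.02,-1,1.05],"turn": [-0.1,0,0]},{"translation": [0.04,-2.1,2.2],"turn": [-0.2,0,0]},{"translation": [0.06,-3.2,3.4],"turn": [-0.3,0,0]},{"translation": [0.08,-4.3,4.5],"turn": [-0.4,0,0]},{"translation": [0.1,-5.4,5.7],"turn": [-0.5,0,0]},{"translation": [0.12,-6.5,6.9],"turn": [-0.6,0,0]},{"translation": [0.14,-7.6,8.0],"turn": [-0.7,0,0]},{"translation": [0.16,-8.7,9.2],"turn": [-0.8,0,0]},{"translation": [0.18,-9.8,10.3],"turn": [-0.9,0,0]},{"translation": [0.2,-10.9,11.5],"turn": [-1,0,0]},{"translation": [0.22,-12,12.7],"turn": [-1.1,0,0]},{"translation": [0.24,-13,13.7],"turn": [-1.2,0,0]}], "gripper": 60, "force": 20}}

```text
time_s: 2.05
ee_pos: [0.3935, 0.1151, 0.2187]
eef_rot: [0.264, 1.57, 0.078]
force: [0.0, 0.4, -0.1]
grip_width: 0.0604
```

```bash
python3 -c "
from h import *
print(delta([.527,-.116,.215],1.44), ctrl.get_obs()['qpos'])"
```

```text
(array([ 0.154, -8.098,  6.959]), array([-0.634,  0.01 , -0.002])) [ 1.95345341e-01 -1.36069547e-02  1.89324488e+00 -1.14523209e-04
  1.26103094e+00 -1.18933574e+00]
```

Emit:
{"fn": "arm_command", "kwargs": {"deltas": [{"translation": [0.02,-1.1,0.95],"turn": [-0.1,0,0]},{"translation": [0.04,-2.2,1.9],"turn": [-0.2,0,0]},{"translation": [0.06,-3.3,2.85],"turn": [-0.3,0,0]},{"translation": [0.08,-4.4,3.8],"turn": [-0.4,0,0]},{"translation": [0.1,-5.5,4.7],"turn": [-0.5,0,0]},{"translation": [0.12,-6.5,5.6],"turn": [-0.6,0,0]},{"translation": [0.15,-7.3,6.3],"turn": [-0.63,0,0]},{"translation": [0.15,-7.7,6.7],"turn": [-0.63,0,0]},{"translation": [0.15,-7.7,6.7],"turn": [-0.63,0,0]},{"translation": [0.15,-7.7,6.7],"turn": [-0.63,0,0]}]}}

```text
time_s: 2.88
ee_pos: [0.5214, -0.1029, 0.2143]
eef_rot: [2.865, 1.57, 2.733]
force: [-0.3, -0.7, 0.5]
grip_width: 0.0601
```

Run:
```python
from h import *
o=ctrl.get_obs(); print(delta([.527,-.116,.215],1.44),o['ee_pos'],o['qpos'])
k=cal('wrist'); im=optics.camera('wrist'); cv2.imwrite('pics/w1.png',im[:,:,::-1])
print([(r['score'],r['at']) for r in models.mark_of('knob_grip','wrist')])
print(proj('wrist',[.527,-.116,.147],k), proj('wrist',[.527,-.116,.132],k), k)
```

```text
(array([-0.027, -0.49 ,  0.29 ]), array([-0.015, -0.008, -0.002])) [ 0.52143357 -0.10291449  0.21433004] [-2.63833236e-01  2.67633218e-01  1.58640555e+00  1.14447726e-04
  1.28830612e+00 -1.70253665e+00]
[(0.9, [301.1, 275.4])]
[299.13360234 278.9229515 ] [300.35408302 271.11115353] (array([[409.29703811,   0.        , 320.62973651],
       [  0.        , 409.29703811, 245.0610268 ],
       [  0.        ,   0.        ,   1.        ]]), array([ 0.45215867, -0.09356304,  0.37413146]), array([[ 1.31089738e-01,  9.61782912e-01,  2.40393657e-01],
       [ 9.91370360e-01, -1.27309117e-01, -3.12601727e-02],
       [ 5.38804290e-04,  2.42417034e-01, -9.70171991e-01]]))
```

View pics/w1.png

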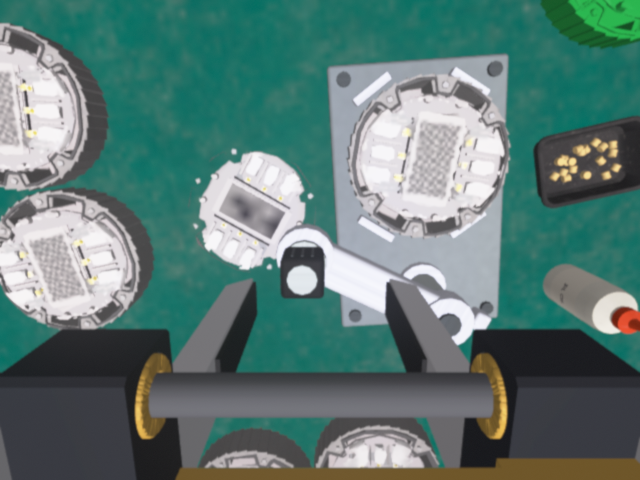

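The wrist view shows the knob top at about (301,280). That is within 1.5 mm of the estimate, and its faces line up with the jaws. I'll descend and grip.

```bash
python3 -c "
from h import *
print(delta([.527,-.115,.137],1.44))"
```

```text
(array([ 3.111, -0.486,  0.297]), array([ 0.003, -0.001, -0.001]))
```

Emit:
{"fn": "arm_command", "kwargs": {"deltas": [{"translation": [0,-0.25,0.15],"turn": [0,0,0]},{"translation": [0,-0.48,0.3],"turn": [0,0,0]},{"translation": [0.8,-0.48,0.3],"turn": [0,0,0]},{"translation": [1.6,-0.48,0.3],"turn": [0,0,0]},{"translation": [2.3,-0.48,0.3],"turn": [0,0,0]},{"translation": [2.8,-0.48,0.3],"turn": [0,0,0]},{"translation": [3.1,-0.48,0.3],"turn": [0,0,0]},{"translation": [3.1,-0.48,0.3],"turn": [0,0,0]}]}}

```text
time_s: 3.65
ee_pos: [0.527, -0.1156, 0.1359]
eef_rot: [2.996, 1.569, 2.865]
force: [-0.1, -0.2, 0.6]
grip_width: 0.0599
```

Emit:
{"fn": "arm_command", "kwargs": {"deltas": [{"translation": [0,0,0],"turn": [0,0,0]},{"translation": [0,0,0],"turn": [0,0,0]},{"translation": [0,0,0],"turn": [0,0,0]},{"translation": [0,0,0],"turn": [0,0,0]},{"translation": [0,0,0],"turn": [0,0,0]},{"translation": [0,0,0],"turn": [0,0,0]},{"translation": [0,0,0],"turn": [0,0,0]},{"translation": [0,0,0],"turn": [0,0,0]}], "gripper": 15, "force": 12}}

```text
time_s: 4.32
ee_pos: [0.5276, -0.1156, 0.1374]
eef_rot: [0.369, 1.57, 0.238]
force: [0.6, 1.6, 1.4]
grip_width: 0.0259
```

Run:
```python
from h import *
o=ctrl.get_obs(); print(o)
im=optics.camera('side'); cv2.imwrite('pics/s2.png',cv2.resize(im[200:350,230:430,::-1],(800,600)))
```

```text
{'time_s': 4.3167, 'qpos': array([-2.83549197e-01,  3.65856184e-01,  1.64672363e+00,  2.69774354e-04,
        1.12858888e+00, -1.72341894e+00]), 'joint_vel': array([-0.00149225,  0.00232531,  0.00057316, -0.00266253, -0.00151664,
        0.000546  ]), 'tau': array([-1.18508790e+00, -5.30115938e+01, -3.14780509e+01, -5.94118014e-01,
        1.37128159e-01,  1.83287448e-03]), 'ee_pos': array([ 0.52764967, -0.11557142,  0.13738763]), 'eef_rot': array([0.36940197, 1.57030725, 0.23836   ]), 'force': array([0.6338511 , 1.64360445, 1.35490379]), 'moment': array([ 0.48895675, -0.13440986, -0.04701262]), 'grip_width': 0.025888945504507245}
```

View pics/s2.png

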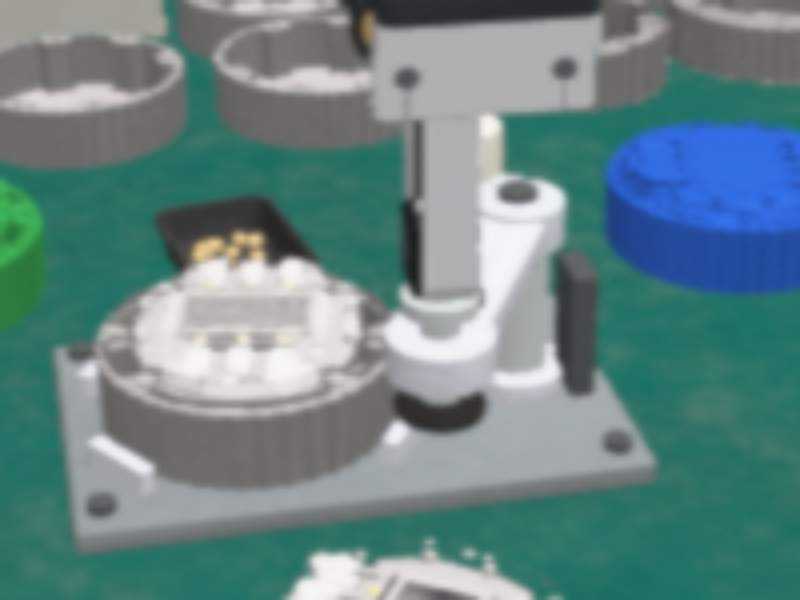

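Gripped at 25.9 mm. Next I'll work out the arc about the hinge.

```bash
cat >> h.py <<'E'
H=np.array([.5893,-.0193])
def arc(angs,r=.115):
    o=ctrl.get_obs(); M=R.from_euler('xyz',o['eef_rot']).as_matrix()
    v=o['ee_pos'][:2]-H; a0=np.arctan2(v[1],v[0]); rr=np.linalg.norm(v)
    sw=(a0-(np.pi-.0635))%(2*np.pi)
    if sw>4: sw-=2*np.pi
    print('radius',rr,'swing',sw, 'phi',np.arctan2(M[1,1],M[0,1]),'F',o['force'],'q6',o['qpos'][5])
    for t in angs:
        a=a0-t; p=np.r_[H+rr*np.array([np.cos(a),np.sin(a)])-o['ee_pos'][:2],0]
        print((M.T@p/.025).round(2),round(np.degrees(t)/5,2))
E
python3 -c "
from h import *
arc([.03,.09,.16,.23,.3,.37,.44,.51,.58,.65,.7,.72])"
```

```text
radius 0.11431113213365855 swing 1.064810549695114 phi 1.4397888994537047 F [1.01073937 2.67143118 1.68145689] q6 -1.7234547964656912
[-0.    0.06 -0.12] 0.34
[-0.    0.19 -0.36] 1.03
[-0.    0.36 -0.63] 1.83
[-0.    0.55 -0.89] 2.64
[-0.    0.76 -1.14] 3.44
[-0.    0.98 -1.37] 4.24
[-0.    1.22 -1.58] 5.04
[-0.    1.47 -1.77] 5.84
[-0.    1.74 -1.95] 6.65
[-0.    2.02 -2.11] 7.45
[-0.    2.22 -2.21] 8.02
[-0.    2.31 -2.25] 8.25
```

Emit:
{"fn": "arm_command", "kwargs": {"deltas": [{"translation": [0,0.06,-0.12],"turn": [0.34,0,0]},{"translation": [0,0.19,-0.36],"turn": [1.03,0,0]},{"translation": [0,0.36,-0.63],"turn": [1.83,0,0]},{"translation": [0,0.55,-0.89],"turn": [2.64,0,0]},{"translation": [0,0.76,-1.14],"turn": [3.44,0,0]},{"translation": [0,0.98,-1.37],"turn": [4.24,0,0]},{"translation": [0,1.22,-1.58],"turn": [5.04,0,0]},{"translation": [0,1.47,-1.77],"turn": [5.84,0,0]},{"translation": [0,1.74,-1.95],"turn": [6.65,0,0]},{"translation": [0,2.02,-2.11],"turn": [7.45,0,0]},{"translation": [0,2.22,-2.21],"turn": [8.02,0,0]},{"translation": [0,2.31,-2.25],"turn": [8.25,0,0]}]}}

```text
time_s: 5.37
ee_pos: [0.4796, -0.0508, 0.1375]
eef_rot: [0.592, 1.569, -0.261]
force: [3.6, -0.3, 1.0]
grip_width: 0.026
```

```bash
python3 -c "
from h import *
arc([.05,.1,.15,.2,.24,.28,.3,.31,.32,.33,.34,.35])
print(ctrl.get_obs()['moment'],ctrl.get_obs()['grip_width'],ctrl.get_obs()['ee_pos'])"
```

```text
radius 0.11414751746451844 swing 0.3429693559103768 phi 0.7175284377741664 F [ 3.58002209 -0.33998562  1.03745748] q6 -0.8988675546785544
[-0.   0.1 -0.2] 0.57
[-0.    0.21 -0.4 ] 1.15
[-0.    0.34 -0.6 ] 1.72
[-0.    0.47 -0.78] 2.29
[-0.    0.58 -0.93] 2.75
[-0.    0.7  -1.07] 3.21
[-0.    0.76 -1.14] 3.44
[-0.    0.79 -1.17] 3.55
[-0.    0.82 -1.2 ] 3.67
[-0.    0.85 -1.24] 3.78
[-0.    0.88 -1.27] 3.9
[-0.    0.91 -1.3 ] 4.01
[-0.10701303 -0.73928604 -0.03732813] 0.026019560982331665 [ 0.47958118 -0.05078709  0.13753282]
```

Emit:
{"fn": "arm_command", "kwargs": {"deltas": [{"translation": [0,0.1,-0.2],"turn": [0.57,0,0]},{"translation": [0,0.21,-0.4],"turn": [1.15,0,0]},{"translation": [0,0.34,-0.6],"turn": [1.72,0,0]},{"translation": [0,0.47,-0.78],"turn": [2.29,0,0]},{"translation": [0,0.58,-0.93],"turn": [2.75,0,0]},{"translation": [0,0.7,-1.07],"turn": [3.21,0,0]},{"translation": [0,0.76,-1.14],"turn": [3.44,0,0]},{"translation": [0,0.76,-1.14],"turn": [3.44,0,0]}]}}

```text
time_s: 6.03
ee_pos: [0.4751, -0.0171, 0.1374]
eef_rot: [0.817, 1.57, -0.333]
force: [3.4, -0.8, 1.0]
grip_width: 0.0263
```

```bash
python3 -c "
from h import *
arc([.02,.04,.06,.08,.1])
print(ctrl.get_obs()['moment'],ctrl.get_obs()['grip_width'],ctrl.get_obs()['ee_pos'])"
```

```text
radius 0.11419840377343574 swing 0.04427562066835211 phi 0.4198796236779449 F [ 3.43148594 -0.75778462  1.04127877] q6 -0.5327087295000877
[-0.    0.04 -0.08] 0.23
[-0.    0.08 -0.16] 0.46
[-0.    0.12 -0.24] 0.69
[-0.    0.17 -0.32] 0.92
[-0.    0.21 -0.4 ] 1.15
[-0.15118262 -0.69948402  0.02833622] 0.026252943126809987 [ 0.4751227  -0.01710474  0.13740074]
```

Emit:
{"fn": "arm_command", "kwargs": {"deltas": [{"translation": [0,0.04,-0.08],"turn": [0.23,0,0]},{"translation": [0,0.08,-0.16],"turn": [0.46,0,0]},{"translation": [0,0.08,-0.16],"turn": [0.46,0,0]}]}}

```text
time_s: 6.28
ee_pos: [0.4752, -0.0126, 0.1374]
eef_rot: [1.033, 1.57, -0.16]
force: [3.7, -0.9, 2.6]
grip_width: 0.0258
```

```bash
python3 -c "
from h import *
arc([.01,.02,.04])
print(ctrl.get_obs()['moment'],ctrl.get_obs()['ee_pos'])"
```

```text
radius 0.11427280709308303 swing 0.004652474015779617 phi 0.37814549708233264 F [ 3.66162668 -0.90900747  2.61244636] q6 -0.48163183820486233
[-0.    0.02 -0.04] 0.11
[-0.    0.04 -0.08] 0.23
[-0.    0.08 -0.16] 0.46
[-0.2540066  -0.90318348 -0.00388025] [ 0.475225   -0.01257921  0.13736365]
```

Emit:
{"fn": "arm_command", "kwargs": {"deltas": [{"translation": [0,0.02,-0.04],"turn": [0.1,0,0]},{"translation": [0,0.04,-0.08],"turn": [0.2,0,0]},{"translation": [0,0.04,-0.08],"turn": [0.2,0,0]}]}}

```text
time_s: 6.53
ee_pos: [0.4753, -0.0104, 0.1373]
eef_rot: [0.87, 1.57, -0.339]
force: [4.2, -2.6, 3.0]
grip_width: 0.0259
```

```bash
python3 -c "
from h import *
arc([.01,.02,.04])
print(ctrl.get_obs()['moment'],ctrl.get_obs()['ee_pos'])"
```

```text
radius 0.11432791548078935 swing -0.014227624784089343 phi 0.3614132459268103 F [ 4.22340288 -2.57481345  3.00651555] q6 -0.4602701699976333
[-0.    0.02 -0.04] 0.11
[-0.    0.04 -0.08] 0.23
[-0.    0.08 -0.16] 0.46
[-0.44954202 -0.95027444 -0.03234616] [ 0.47531727 -0.01042251  0.13730303]
```

Emit:
{"fn": "arm_command", "kwargs": {"deltas": [{"translation": [0,0.02,-0.04],"turn": [0.1,0,0]},{"translation": [0,0.03,-0.06],"turn": [0.15,0,0]},{"translation": [0,0.03,-0.06],"turn": [0.15,0,0]}]}}

```text
time_s: 6.78
ee_pos: [0.4754, -0.009, 0.1373]
eef_rot: [0.01, 1.57, -1.213]
force: [4.4, -4.8, 3.1]
grip_width: 0.0261
```

```bash
python3 -c "
from h import *
arc([.01,.02,.04])
print(ctrl.get_obs()['moment'],ctrl.get_obs()['ee_pos'])"
```

```text
radius 0.11434240219706152 swing -0.02702047288256537 phi 0.3484814755414298 F [ 4.3863431  -4.75476749  3.14133026] q6 -0.4437549787061896
[-0.    0.02 -0.04] 0.11
[-0.    0.04 -0.08] 0.23
[-0.    0.08 -0.16] 0.46
[-0.87360016 -0.88105727  0.05147191] [ 0.47542574 -0.0089638   0.13727088]
```

The arm is home on its stop: the side force rose from 0.9 to 4.8 N over the last 3 mm. I'll release, turn the wrist back 90° and regrip.

Emit:
{"fn": "arm_command", "kwargs": {"deltas": [{"translation": [0,0,0],"turn": [0,0,0]},{"translation": [0,0,0],"turn": [0,0,0]},{"translation": [0,0,0],"turn": [0,0,0]},{"translation": [0,0,0],"turn": [0,0,0]}], "gripper": 60}}

```text
time_s: 7.12
ee_pos: [0.4749, -0.0086, 0.1369]
eef_rot: [-2.131, 1.57, 2.93]
force: [0.5, -0.0, -0.1]
grip_width: 0.0493
```

Run:
```python
from h import *
o=ctrl.get_obs(); print(o['ee_pos'],o['force'],o['moment'],o['grip_width'],o['qpos'][5])
k=cal('wrist'); im=optics.camera('wrist'); cv2.imwrite('pics/w2.png',im[:,:,::-1])
im=optics.camera('side'); cv2.imwrite('pics/s3.png',cv2.resize(im[200:350,230:430,::-1],(800,600)))
print('angle of image right',np.arctan2(k[2][1,0],k[2][0,0]))
np.save('kw2.npy',np.array([k[0],k[2],np.diag(k[1])]))
```

```text
[ 0.47493482 -0.00863504  0.13688015] [ 0.52570553 -0.04181225 -0.10704817] [-4.96313942e-03  6.59902132e-02  2.17095811e-05] 0.04927009769731553 -0.44430493075447186
angle of image right 0.34948168952474656
```

View pics/w2.png

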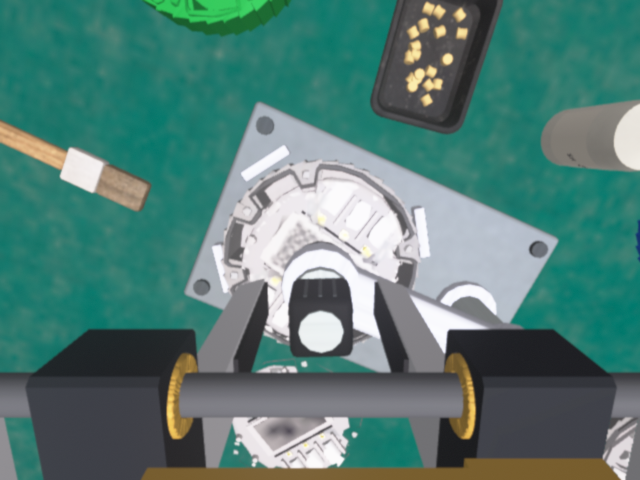

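View pics/s3.png

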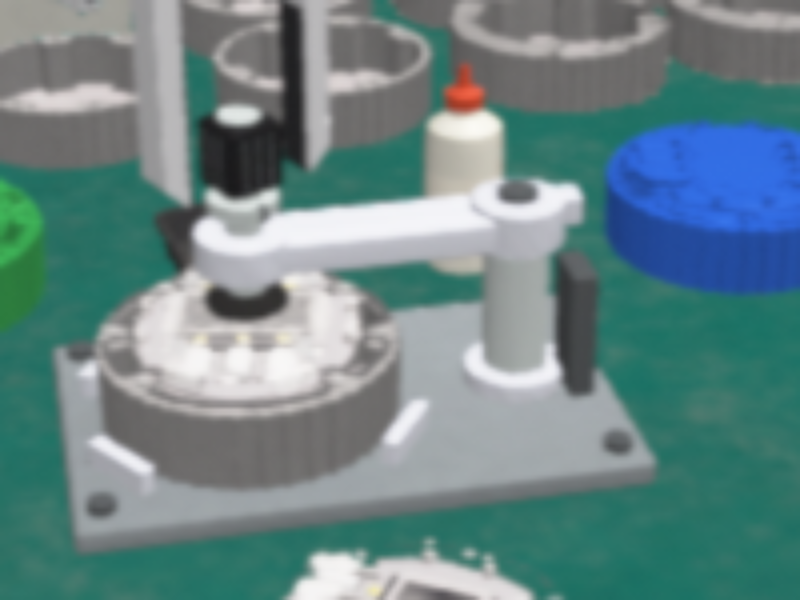

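Run:
```python
from h import *
for z in (.145,.147): print(atz('wrist',(321,331),z))
o=ctrl.get_obs(); print(o['ee_pos'],proj('wrist',[o['ee_pos'][0],o['ee_pos'][1],.147]))
print(delta([.4752,-.0095,.1365],.349+np.pi/2))
```

```text
[ 0.47676059 -0.01173821  0.145     ]
[ 0.47642693 -0.01082694  0.147     ]
[ 0.47511632 -0.0086908   0.13703314] [319.74089699 325.3078608 ]
(array([ 0.021, -0.008,  0.032]), array([-1.8001e+01, -8.0000e-03,  2.0000e-03]))
```

Emit:
{"fn": "arm_command", "kwargs": {"deltas": [{"translation": [0,0,0.05],"turn": [-0.8,0,0]},{"translation": [0,0,0.05],"turn": [-2.1,0,0]},{"translation": [0,0,0.05],"turn": [-3.4,0,0]},{"translation": [0,0,0.05],"turn": [-4.7,0,0]},{"translation": [0,0,0.05],"turn": [-6,0,0]},{"translation": [0,0,0.05],"turn": [-7.3,0,0]},{"translation": [0,0,0.05],"turn": [-8.6,0,0]},{"translation": [0,0,0.05],"turn": [-9.9,0,0]},{"translation": [0,0,0.05],"turn": [-11.2,0,0]},{"translation": [0,0,0.05],"turn": [-12.5,0,0]},{"translation": [0,0,0.05],"turn": [-13.8,0,0]},{"translation": [0,0,0.05],"turn": [-15,0,0]}]}}

```text
time_s: 8.22
ee_pos: [0.4756, -0.0099, 0.1371]
eef_rot: [2.864, 1.57, 2.957]
force: [0.3, -0.1, 0.5]
grip_width: 0.0599
```

Emit:
{"fn": "arm_command", "kwargs": {"deltas": [{"translation": [0,0,0],"turn": [-1.2,0,0]},{"translation": [0,0,0],"turn": [-2.4,0,0]},{"translation": [0,0,0],"turn": [-3,0,0]},{"translation": [0,0,0],"turn": [-3,0,0]},{"translation": [0,0,0],"turn": [-3,0,0]}]}}

```text
time_s: 8.63
ee_pos: [0.4757, -0.0099, 0.1371]
eef_rot: [2.669, 1.571, 3.016]
force: [0.2, 0.1, -0.9]
grip_width: 0.0603
```

Run:
```python
from h import *
o=ctrl.get_obs(); print(o['ee_pos'],o['force'],o['moment'],o['qpos'][5],delta([.4755,-.010,.1365],.349+np.pi/2))
im=optics.camera('wrist'); cv2.imwrite('pics/w3.png',im[:,:,::-1]); 
for z in (.147,): print(proj('wrist',[.4755,-.010,z]))
```

```text
[ 0.47568065 -0.00989599  0.13714044] [ 0.16109501  0.11708274 -0.89310411] [-0.00374196  0.02802511 -0.03058347] -2.0155344053740882 (array([ 0.026, -0.001, -0.008]), array([-0.024, -0.003, -0.001]))
[320.29360275 323.71160751]
```

View pics/w3.png

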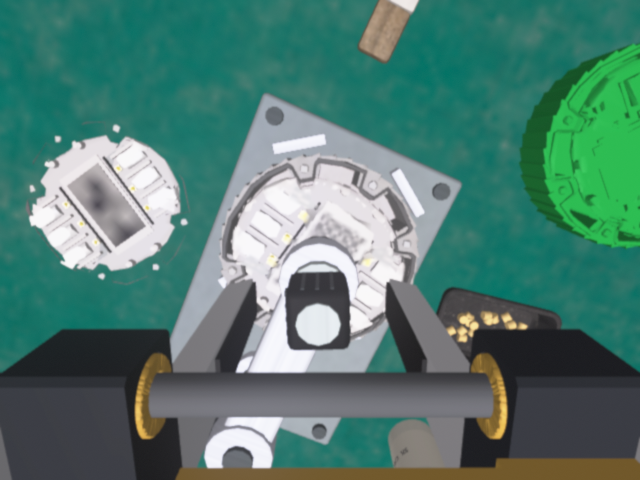

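Knob at (318,325), centred between the jaws. Regripping.

Emit:
{"fn": "arm_command", "kwargs": {"deltas": [{"translation": [0,0,0],"turn": [0,0,0]},{"translation": [0,0,0],"turn": [0,0,0]},{"translation": [0,0,0],"turn": [0,0,0]},{"translation": [0,0,0],"turn": [0,0,0]},{"translation": [0,0,0],"turn": [0,0,0]},{"translation": [0,0,0],"turn": [0,0,0]},{"translation": [0,0,0],"turn": [0,0,0]},{"translation": [0,0,0],"turn": [0,0,0]}], "gripper": 15, "force": 25}}

```text
time_s: 9.35
ee_pos: [0.4759, -0.01, 0.1373]
eef_rot: [-0.804, 1.57, -0.455]
force: [1.8, -1.3, -0.5]
grip_width: 0.0262
```

Run:
```python
from h import *
o=ctrl.get_obs(); print(o['ee_pos'],o['force'],o['moment'],o['grip_width'],o['tau'])
```

```text
[ 0.47587933 -0.01004495  0.13725321] [ 1.78429132 -1.26450224 -0.50797015] [-0.24686964 -0.30043657  0.00733049] 0.02616233319078604 [ 7.01290760e-01 -4.53055108e+01 -3.06721258e+01  2.89410129e-01
  4.83218227e-01  1.53122755e-02]
```

Emit:
{"fn": "arm_command", "kwargs": {"deltas": [{"translation": [0.005,0,0],"turn": [0.4,0,0]},{"translation": [0.014,0,0],"turn": [1,0,0]},{"translation": [0.028,0,0],"turn": [2,0,0]},{"translation": [0.042,0,0],"turn": [3,0,0]},{"translation": [0.056,0,0],"turn": [4,0,0]},{"translation": [0.07,0,0],"turn": [5,0,0]},{"translation": [0.084,0,0],"turn": [6,0,0]},{"translation": [0.098,0,0],"turn": [7,0,0]},{"translation": [0.112,0,0],"turn": [8,0,0]}]}}

```text
time_s: 10.1
ee_pos: [0.4761, -0.01, 0.1346]
eef_rot: [0.21, 1.57, -0.144]
force: [1.9, -1.4, 0.9]
grip_width: 0.0259
```

Run:
```python
from h import *
o=ctrl.get_obs(); print(o['ee_pos'],o['force'],o['moment'],o['grip_width'],o['qpos'][5],o['tau'])
```

```text
[ 0.47606834 -0.01000937  0.13464956] [ 1.92741899 -1.43006484  0.86652084] [-0.17066895 -0.45128902  0.05065212] 0.025929488961051392 -1.3151534255646022 [  0.47852162 -44.59998965 -29.83366728   0.24113081   0.63173845
  -2.08038926]
```

```bash
cat >> h.py <<'E'
def rd(n=4):
    a=[]
    for i in range(n):
        optics.camera('side'); o=ctrl.get_obs(); a.append(np.r_[o['moment'],o['force'],o['ee_pos']*1e3,o['qpos'][5],o['tau'][5]])
    a=np.array(a); print('t',o['time_s'],'Mz',a[:,2].round(3)); print('mean',a.mean(0).round(3))
E
python3 -c "
from h import *
rd()"
```

```text
t 10.3 Mz [-0.021  0.112  0.069  0.113]
mean [-2.18000e-01 -4.96000e-01  6.80000e-02  1.98300e+00 -1.93200e+00
  1.12800e+00  4.76023e+02 -1.00200e+01  1.34596e+02 -1.31800e+00
  4.70000e-01]
```

Emit:
{"fn": "arm_command", "kwargs": {"deltas": [{"translation": [0.014,0,0],"turn": [1,0,0]},{"translation": [0.028,0,0],"turn": [2,0,0]},{"translation": [0.042,0,0],"turn": [3,0,0]},{"translation": [0.056,0,0],"turn": [4,0,0]}]}}

```text
time_s: 10.63
ee_pos: [0.4761, -0.01, 0.1332]
eef_rot: [0.533, 1.57, -0.166]
force: [1.9, -1.0, 0.3]
grip_width: 0.0261
```

```bash
python3 -c "
from h import *
rd(3)"
```

```text
t 10.7833 Mz [0.075 0.127 0.015]
mean [-2.62000e-01 -7.05000e-01  7.30000e-02  2.56300e+00 -1.51000e+00
  1.13700e+00  4.76036e+02 -1.00010e+01  1.33204e+02 -9.69000e-01
  4.98000e-01]
```

Emit:
{"fn": "arm_command", "kwargs": {"deltas": [{"translation": [0.014,0,0],"turn": [1,0,0]},{"translation": [0.028,0,0],"turn": [2,0,0]},{"translation": [0.042,0,0],"turn": [3,0,0]}]}}

```text
time_s: 11.03
ee_pos: [0.4763, -0.0102, 0.133]
eef_rot: [0.651, 1.569, -0.309]
force: [-1.5, -3.2, 15.3]
grip_width: 0.0264
```

```bash
python3 -c "
from h import *
rd(8)"
```

```text
t 11.4333 Mz [0.106 0.087 0.125 0.1   0.09  0.119 0.136 0.044]
mean [-5.1600e-01  1.2800e-01  1.0100e-01 -1.5500e-01 -2.4850e+00  1.2287e+01
  4.7626e+02 -1.0159e+01  1.3300e+02 -7.1200e-01  2.6000e-01]
```

Emit:
{"fn": "arm_command", "kwargs": {"deltas": [{"translation": [0.014,0,0],"turn": [1,0,0]},{"translation": [0.028,0,0],"turn": [2,0,0]},{"translation": [0.042,0,0],"turn": [3,0,0]}]}}

```text
time_s: 11.68
ee_pos: [0.4764, -0.0103, 0.1328]
eef_rot: [0.858, 1.568, -0.363]
force: [-4.6, -3.2, 27.5]
grip_width: 0.0257
```

```bash
python3 -c "
from h import *
rd(8)"
```

```text
t 12.0833 Mz [0.031 0.168 0.114 0.126 0.152 0.145 0.098 0.166]
mean [-6.60000e-01  1.19600e+00  1.25000e-01 -3.99400e+00 -2.77000e+00
  2.33160e+01  4.76415e+02 -1.02690e+01  1.32833e+02 -4.50000e-01
  3.01000e-01]
```

Upward force has built up to 23 N and the TCP has stopped sinking. The fingertips may be on the collar, so I'll look.

Run:
```python
from h import *
im=optics.camera('side'); cv2.imwrite('pics/s4.png',cv2.resize(im[200:320,230:390,::-1],(800,600),interpolation=cv2.INTER_CUBIC))
```

```text
(no output)
```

View pics/s4.png

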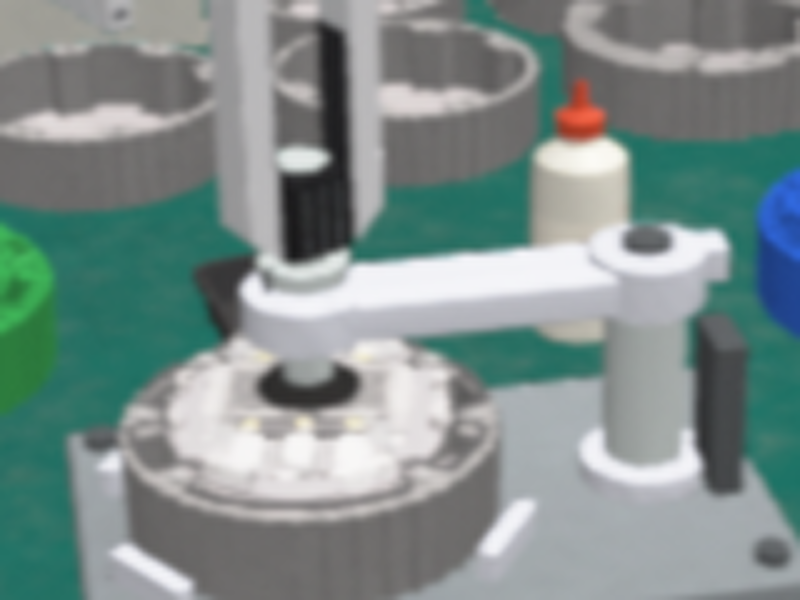

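Run:
```python
from h import *
k=cal('wrist');im=optics.camera('wrist'); cv2.imwrite('pics/w4.png',im[:,:,::-1]); print(k)
im=optics.camera('top'); cv2.imwrite('pics/t4.png',cv2.resize(im[200:320,260:420,::-1],(800,600),interpolation=cv2.INTER_CUBIC))
print(ctrl.get_obs()['time_s'])
```

```text
(array([[409.29703811,   0.        , 320.62973651],
       [  0.        , 409.29703811, 245.0610268 ],
       [  0.        ,   0.        ,   1.        ]]), array([0.45193351, 0.05587113, 0.2924544 ]), array([[ 0.9377829 ,  0.33620211,  0.08678353],
       [ 0.34721534, -0.90957011, -0.22830621],
       [ 0.00217867,  0.24423423, -0.96971382]]))
12.2333
```

View pics/w4.png

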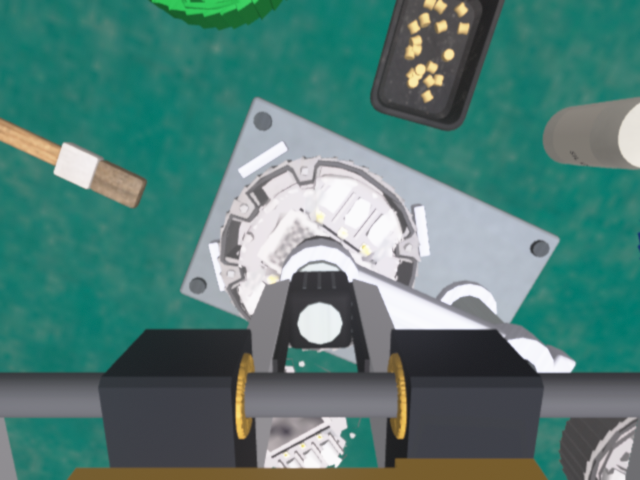

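View pics/t4.png

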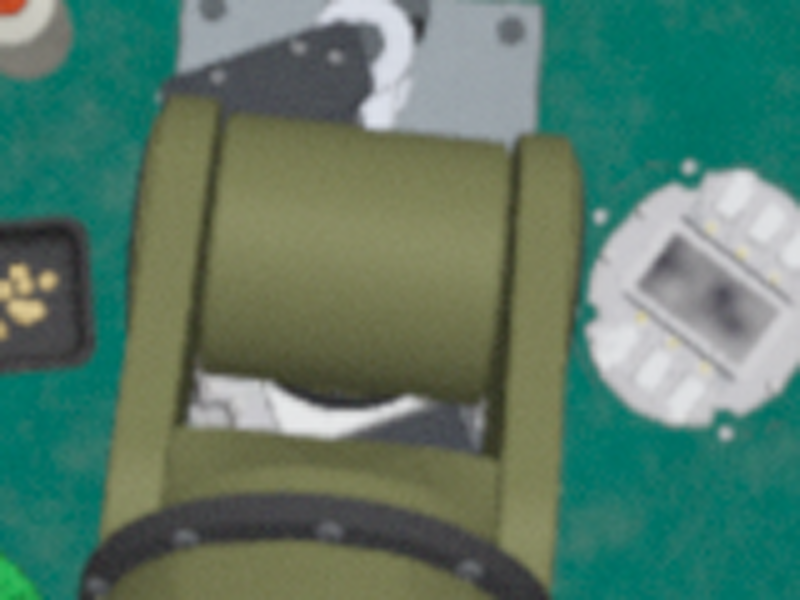

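The tips look clear of the collar and the arm. The hard block began after 4.2 mm of sinking, which fits the foot landing on the stud (3.5–8 mm expected). The following command was then just pushing down, so I'll take that load off and keep turning without sinking.

Emit:
{"fn": "arm_command", "kwargs": {"deltas": [{"translation": [-0.035,0,0],"turn": [0,0,0]},{"translation": [-0.07,0,0],"turn": [0,0,0]},{"translation": [-0.07,0,0],"turn": [0,0,0]}]}}

```text
time_s: 12.48
ee_pos: [0.4761, -0.0101, 0.1331]
eef_rot: [0.821, 1.57, -0.397]
force: [2.1, -3.3, 6.4]
grip_width: 0.0256
```

```bash
python3 -c "
from h import *
rd(8)"
```

```text
t 12.8833 Mz [0.127 0.116 0.194 0.13  0.158 0.194 0.159 0.13 ]
mean [-7.32000e-01 -2.95000e-01  1.51000e-01  2.17800e+00 -3.46800e+00
  6.87400e+00  4.76078e+02 -1.01430e+01  1.33068e+02 -4.50000e-01
  1.38000e-01]
```

Emit:
{"fn": "arm_command", "kwargs": {"deltas": [{"translation": [-0.01,0,0],"turn": [1,0,0]},{"translation": [-0.02,0,0],"turn": [2,0,0]},{"translation": [-0.02,0,0],"turn": [2,0,0]}]}}

```text
time_s: 13.13
ee_pos: [0.476, -0.0102, 0.1331]
eef_rot: [0.696, 1.57, -0.704]
force: [4.6, -4.2, 0.3]
grip_width: 0.0255
```

```bash
python3 -c "
from h import *
rd(6)"
```

```text
t 13.4333 Mz [0.202 0.227 0.137 0.175 0.18  0.125]
mean [-8.01000e-01 -7.63000e-01  1.74000e-01  3.83500e+00 -3.96800e+00
  1.53000e+00  4.75999e+02 -1.01600e+01  1.33138e+02 -2.75000e-01
  3.84000e-01]
```

Emit:
{"fn": "arm_command", "kwargs": {"deltas": [{"translation": [0,0,0],"turn": [1,0,0]},{"translation": [0,0,0],"turn": [2,0,0]},{"translation": [0,0,0],"turn": [2,0,0]}]}}

```text
time_s: 13.68
ee_pos: [0.476, -0.0102, 0.1331]
eef_rot: [0.786, 1.57, -0.788]
force: [3.5, -4.1, 1.8]
grip_width: 0.0257
```

```bash
python3 -c "
from h import *
rd(6)"
```

```text
t 13.9833 Mz [0.2   0.208 0.174 0.166 0.229 0.153]
mean [-8.64000e-01 -6.94000e-01  1.88000e-01  4.32800e+00 -4.21800e+00
  1.26600e+00  4.75986e+02 -1.01980e+01  1.33134e+02 -1.00000e-01
  4.12000e-01]
```

Torque is climbing as expected: 0.15, 0.17, 0.19 N m. I'll continue in small steps.

Emit:
{"fn": "arm_command", "kwargs": {"deltas": [{"translation": [0,0,0],"turn": [1,0,0]},{"translation": [0,0,0],"turn": [2,0,0]},{"translation": [0,0,0],"turn": [2,0,0]}]}}

```text
time_s: 14.23
ee_pos: [0.476, -0.0102, 0.1331]
eef_rot: [0.793, 1.57, -0.955]
force: [3.8, -3.8, 1.7]
grip_width: 0.0262
```

```bash
python3 -c "
from h import *
rd(6)"
```

```text
t 14.5333 Mz [0.221 0.208 0.194 0.171 0.258 0.201]
mean [-9.15000e-01 -5.83000e-01  2.09000e-01  3.81700e+00 -4.36800e+00
  1.46200e+00  4.75952e+02 -1.02000e+01  1.33129e+02  7.40000e-02
  4.32000e-01]
```

Emit:
{"fn": "arm_command", "kwargs": {"deltas": [{"translation": [0,0,0],"turn": [1,0,0]},{"translation": [0,0,0],"turn": [2,0,0]},{"translation": [0,0,0],"turn": [2,0,0]}]}}

```text
time_s: 14.78
ee_pos: [0.4759, -0.0102, 0.1331]
eef_rot: [0.836, 1.57, -1.087]
force: [4.3, -2.9, 0.3]
grip_width: 0.026
```

```bash
python3 -c "
from h import *
rd(6)"
```

```text
t 15.0833 Mz [0.155 0.21  0.184 0.178 0.179 0.13 ]
mean [-9.70000e-01 -5.48000e-01  1.73000e-01  3.64800e+00 -4.39500e+00
  2.15400e+00  4.75943e+02 -1.02170e+01  1.33139e+02  2.49000e-01
  3.97000e-01]
```

Torque peaked at 0.21 and has dropped to 0.17, so the knob is slipping.

Emit:
{"fn": "arm_command", "kwargs": {"deltas": [{"translation": [0,0,0],"turn": [1,0,0]},{"translation": [0,0,0],"turn": [2,0,0]},{"translation": [0,0,0],"turn": [2,0,0]}]}}

```text
time_s: 15.33
ee_pos: [0.4759, -0.0102, 0.1331]
eef_rot: [0.926, 1.57, -1.171]
force: [3.1, -4.6, 2.8]
grip_width: 0.0261
```

```bash
python3 -c "
from h import *
rd(6)"
```

```text
t 15.6333 Mz [-0.006 -0.045  0.053 -0.012  0.053 -0.013]
mean [-9.95000e-01 -4.72000e-01  5.00000e-03  3.33100e+00 -4.33300e+00
  2.24600e+00  4.75880e+02 -1.02210e+01  1.33129e+02  4.24000e-01
  2.10000e-01]
```

Emit:
{"fn": "arm_command", "kwargs": {"deltas": [{"translation": [0,0,0],"turn": [1,0,0]},{"translation": [0,0,0],"turn": [2,0,0]},{"translation": [0,0,0],"turn": [2,0,0]}]}}

```text
time_s: 15.88
ee_pos: [0.4758, -0.0103, 0.1331]
eef_rot: [0.844, 1.57, -1.428]
force: [3.9, -5.2, 2.6]
grip_width: 0.0258
```

```bash
python3 -c "
from h import *
rd(6)"
```

```text
t 16.1833 Mz [0.215 0.222 0.284 0.19  0.212 0.223]
mean [-1.07700e+00 -3.80000e-01  2.24000e-01  2.76800e+00 -4.46000e+00
  2.19600e+00  4.75834e+02 -1.02440e+01  1.33130e+02  5.98000e-01
  4.11000e-01]
```

Torque fell to 0 (first click) and has now risen again in the next notch. I'll back off slightly to unload the knob, then let go.

Emit:
{"fn": "arm_command", "kwargs": {"deltas": [{"translation": [0,0,0],"turn": [-1,0,0]},{"translation": [0,0,0],"turn": [-1.6,0,0]},{"translation": [0,0,0],"turn": [-1.6,0,0]}]}}

```text
time_s: 16.43
ee_pos: [0.4759, -0.0102, 0.1331]
eef_rot: [0.905, 1.57, -1.218]
force: [3.4, -4.8, 2.0]
grip_width: 0.0257
```

```bash
python3 -c "
from h import *
rd(6)"
```

```text
t 16.7333 Mz [0.031 0.057 0.05  0.052 0.081 0.066]
mean [-9.92000e-01 -4.20000e-01  5.60000e-02  2.78300e+00 -4.57600e+00
  2.44100e+00  4.75867e+02 -1.02330e+01  1.33130e+02  4.58000e-01
 -8.80000e-02]
```

Emit:
{"fn": "arm_command", "kwargs": {"deltas": [{"translation": [0,0,0],"turn": [0,0,0]},{"translation": [0,0,0],"turn": [0,0,0]},{"translation": [0,0,0],"turn": [0,0,0]},{"translation": [0,0,0],"turn": [0,0,0]},{"translation": [0,0,0],"turn": [0,0,0]},{"translation": [0,0,0],"turn": [0,0,0]}], "gripper": 65}}

```text
time_s: 17.23
ee_pos: [0.4756, -0.0099, 0.133]
eef_rot: [-1.387, 1.57, 2.767]
force: [0.4, 0.0, -0.2]
grip_width: 0.0626
```

Emit:
{"fn": "arm_command", "kwargs": {"deltas": [{"translation": [-0.5,0,0],"turn": [0,0,0]},{"translation": [-1.2,0,0],"turn": [0,0,0]},{"translation": [-2,0,0],"turn": [0,0,0]},{"translation": [-3,0,0],"turn": [0,0,0]},{"translation": [-4,0,0],"turn": [0,0,0]},{"translation": [-4,0,0],"turn": [0,0,0]},{"translation": [-4,0,0],"turn": [0,0,0]}]}}

```text
time_s: 17.82
ee_pos: [0.476, -0.0099, 0.2339]
eef_rot: [2.05, 1.569, -0.08]
force: [0.0, 0.8, -0.0]
grip_width: 0.065
```

Run:
```python
from h import *
k=cal('wrist');im=optics.camera('wrist'); cv2.imwrite('pics/w5.png',im[:,:,::-1])
im=optics.camera('side'); cv2.imwrite('pics/s5.png',cv2.resize(im[200:320,230:390,::-1],(800,600),interpolation=cv2.INTER_CUBIC))
o=ctrl.get_obs(); print(o['time_s'],o['force'],o['ee_pos'],o['qpos'])
print('phi',np.arctan2(k[2][1,0],k[2][0,0]))
for t in ['knob_grip','stud','swing_hinge']: print(t,[(round(r['score'],2),np.round(r['at'])) for r in models.mark_of(t,'wrist')][:3])
```

```text
17.9167 [-0.53806374  0.02651199 -0.71923986] [ 0.47537816 -0.00988387  0.23220088] [-9.78464542e-02  1.27158976e-01  1.71211272e+00  1.35484489e-05
  1.30369369e+00  4.60704934e-01]
phi -0.5579311962210336
knob_grip [(0.68, array([321., 251.])), (0.51, array([321., 220.]))]
stud [(0.96, array([319., 220.]))]
swing_hinge [(0.87, array([457., 169.]))]
```

View pics/w5.png

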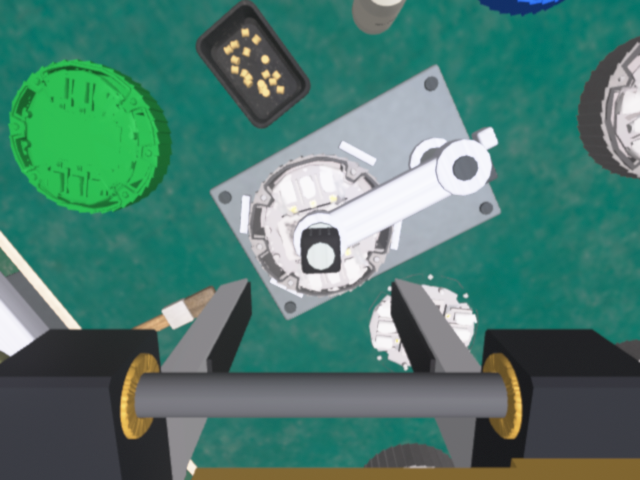

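View pics/s5.png

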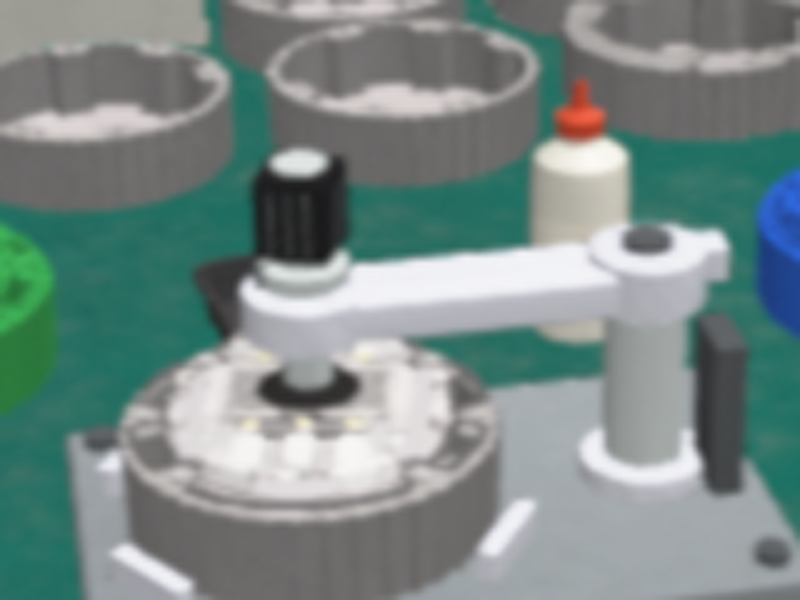

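The knob stayed square with the jaws after release, with no spring-back. The foot sits on the lens, the arm is in line with the plate and the bystanders haven't moved. Handing in.

```bash
python3 -c "
from station import ctrl
print(ctrl.hand_in(), ctrl.get_obs()['time_s'])"
```

```text
the job is handed in; nothing more can be done
the job is handed in; nothing more can be done
```

The clamp is shut on the stud with the arm home, and I handed the job in at about 18 s of the 61 s allowed. No verdict was reported.

**What I did:** I gripped the knob and swung the arm round its hinge until it met the stop, with about 5 N of side force. I let go, turned the wrist back 90°, regripped and turned the knob clockwise. Torque rose to about 0.21 N m, fell to 0 at the first click, then climbed to about 0.22 N m in the next notch. I backed off slightly there and released.

**Last checks:**
- **Click:** the knob did not spring back on release, so I count one click. I inferred this from torque; the slip angle itself was never read.
- **Clamp:** the last pictures show the arm in line with the plate and the foot on the lens. The foot's force and centring on the stud were not measured.
- **Bystanders:** the tray, bottle and spare lens look unmoved.
- **Robot:** it stands clear of everything, with force readings near zero.

**What disagreed:**
- **Stop angle:** the arm met its stop about 0.02 rad past where my camera fit put home, which is within the fit's error.
- **Foot contact:** I kept following the knob down for about 2 mm after the foot landed. This pressed on the knob with 23 N on average (27.5 N at most) until I eased off. The fingers did not go near the stud.

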